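Centre a boxed mooncake on the packing scale's pan, bedded against its stop

ROBOT

A 6-joint arm with a two-finger parallel gripper is mounted at the origin on the work surface. World frame = base frame: x ahead of the robot, y to its left, z up, the work surface at z = 0. Lengths are in m, angles in rad, forces in N, time in s.
With the tool pointing down it reaches from about 0.325 to 0.9 m from the base axis. Payload 3.5 kg.
Tool frame: the origin (TCP) lies at the very end of the fingers, on their centre line; the grasp point (between the pads) lies 19 mm behind it; z points along the fingers, y is the line along which they close (so a half turn about z gives the same grasp; the last joint's range is limited). The gripper opens to 85 mm and grips with 20 to 120 N. Pads are 22 mm wide; open, the fingers measure 114 mm over their backs; the gripper's body (76 mm by 85 mm) begins 54 mm behind the grasp point. The pads swing forward as they close: fully open they stand 13 mm farther back than shut.
Start: joints at [1.042, 0.276, -0.026, 1.268, 0, 1.467], TCP at [0.258, 0.569, 0.231] pointing down, gripper open.
Joint ranges: [-3.12, 3.12], [-0.85, 1.88], [-1.08, 1.24], [-1.95, 2.15], [-1.57, 1.53], [-3.14, 3.14]. Speed limits (rad/s): [2.57, 2.57, 3.14, 3.14, 3.14, 3.14].

INTERFACE

Orientations are given as [roll, pitch, yaw] about the fixed x, y, z axes, in that order (R = Rz(yaw) Ry(pitch) Rx(roll)).
In Python, from rig import bot gives the robot as it stands. The module is installed in compiled form; this text tells all that it offers.
- The arm moves only by the tool drive_tool, never from a script. Its argument "plan" is a list of rows, each a list of 5 numbers: the gripper command: -1 is shut, 1 is fully open, values between are in proportion, then the shift along the tool's x, y, z normalised to -1 to 1, where 1 is 0.5 m, then the turn about the tool's z normalised to -1 to 1, where 1 is 0.5 rad. A call has 1 to 8 rows; each row is the pose to reach, as a shift and turn from the pose commanded when the call began, along the tool's axes at that moment; what a row does not reach only later rows make up. A row lasts 1/8 s, in which the tool goes at most 62.5 mm and 10.7 degrees, less where a joint would pass 70% of its speed; a pose out of reach is approached as far as the arm can. A call with a number of a shift or a turn outside -1 to 1 is refused whole. A call with a gripper value outside its range is refused whole. The fingers move at their own pace and stop on an object; "force" is the grip in N (left out, the last holds). Time passes only in rows, so rows that repeat a pose let the fingers close. It gives the time, the measured TCP pose, the force, the opening and the grip force at its end, in the units of the state.
- bot.read_state(): the state, without advancing time (a new reading comes with each control period).
- bot.grab_frame(name): name is "scene" or "top" or "wrist"; returns (picture, depth): 420x560x3 uint8, blue, green, red; 420x560 float32, m along the optical axis (not along the pixel's ray), 0 where there is no reading.
- bot.get_calibration(name): a dict with "camera_matrix" (3x3 intrinsics, pixels), "position" and "orientation" of the camera in the world; the wrist camera has in their place "T_tool_cam" (4x4, takes a point from camera to tool coordinates, whose origin is the TCP and whose axes are the flange's). Camera axes: x right, y down, z forward; pixel columns grow to the right and rows downward; lengths in m; the calibration is good to about 2 mm. A picture is of the moment at which its call begins: read the wrist's pose just before it. get_calibration takes no time and is no camera call.
- bot.close_job(): hands the job in; it is judged then, once.
The state is a dict: "time_s": time; "q": joint angles; "joint_vel": joint speeds; "effort": joint torques, N m; "tool_pos": TCP position; "ee_rot": TCP orientation; "ft_force": force on the tool from outside, world axes, zero at the start; "moment": the same for the moment, N m; "grip_width": finger opening in m; "grasp_force": force on a finger pad.
Only numpy, scipy, OpenCV 4.12 (cv2) and the standard library are available. Lean on these libraries where they do the work, as an engineer would, in place of code of your own. Each camera call takes 0.05 s, during which the arm holds its last target. There are 200 camera calls.

TASK

Lift the small boxed mooncake with the red rim onto the little steel pan of the packing scale, then slide it along the pan away from the scale's display until it beds against the rubber-faced stop, pressing it there steadily with about 7 N (more than 12 N on the pan or its stop would damage the scale). Let go and leave the box standing flat and square on the pan, centred so that no edge overhangs, with the platter, the green tub and the wooden press left where they are.

Things in the scene. Friction and masses are not known exactly. Their poses are not given: they have to be found in the camera images.
- tray_center (a point): boxed mooncake: rigid square box 60 x 60 x 36 mm high, about 0.1 kg; black base, clear walls, red rim on top, one golden cake inside. Smooth straight sides, all four alike, may be gripped anywhere. The point is its centre, 18 mm above its underside; x and y run square to its sides, z up. It starts flat on the bench.
- pan (a point): centre of the top of the scale's square steel pan, 80 x 80 mm, 5 mm thick, 60 mm above the bench. +x points from the display across the pan to the stop, y along the stop, z up; its sides run along x and y. Pan and stop sink 1 mm per 3 N of load, 6 mm at most. Below is the fixed white scale body, 160 mm wide (y), from 115 mm behind (-x) to 85 mm ahead, 43 mm high.
- stop: steel stop bracket on the pan's +x edge, 28 mm high; flexes 1 mm per 30 N. Origin: middle of that edge, 40 mm ahead of the pan's centre, level with its top; axes as the pan's. Its black rubber face, 50 mm long, 4 to 24 mm above the pan, square to pan x, is set anew each time, 35 to 25 mm ahead of the pan's centre (not reported: feel for it); a box against it is within 5 mm of centred in x.
- platter: bystander: round steel platter, 180 mm across, with a heap of mooncakes up to 75 mm high; origin at the centre of its underside
- tub: bystander: lime green open plastic tub, 200 x 260 x 100 mm high (215 x 278 mm over its rim), long side along its y; origin at the centre of its underside
- press: bystander: turned wooden cake press, 52 mm across, 78 mm high; origin at the centre of its underside

How it is judged:
On the way, in this order (a step that is already met when the one before it is completed fails the run):
1. the box stands on the pan (z of tray_center in the frame of pan between 0.015 and 0.0205 m and horizontal distance between tray_center and pan below 0.035 m and contact force between tray and scale above 0.3 N), for 0.1 s.
2. the box, standing on the pan, is pressed against the stop with at least 4 N for 0.3 s (contact force between tray and stop above 4 N and z of tray_center in the frame of pan between 0.015 and 0.0205 m), for 0.3 s.
At the end, for the whole second after the job is handed in: the box stands flat and still on the pan, its centre within 7 mm of the pan's centre along the pan's x and 5 mm along its y, its sides within 4 degrees of square to the pan, upright way up; platter, tub and press where they were (x of tray_center in the frame of pan between -0.007 and 0.007 m and y of tray_center in the frame of pan between -0.005 and 0.005 m and z of tray_center in the frame of pan between 0.015 and 0.0205 m and angle between tray_center's own z axis and vertical below 0.04 rad and (angle between the x axis of tray_center and the x axis of pan, either way round below 0.07 rad or angle between the x axis of tray_center and the y axis of pan, either way round below 0.07 rad) and linear speed of tray below 0.01 m/s); the robot touches nothing.
It fails at once if the box is pressed on the scale or its stop with more than 12 N (contact force between tray and scale above 12 N).
It fails at once if the robot presses on the scale or its stop with more than 12 N (contact force between any of the arm, the fingers and scale above 12 N).
It fails at once if the platter is moved by more than 15 mm (distance of platter from where it was at the start of the episode above 0.015 m).
It fails at once if the green tub is moved by more than 15 mm (distance of tub from where it was at the start of the episode above 0.015 m).
It fails at once if the wooden press is moved by more than 15 mm (distance of press from where it was at the start of the episode above 0.015 m).
It also fails if it takes over 54 s, if anything falls off the work surface, if the arm or the gripper's body presses on something with over 40 N, if the wrist force passes 120 N, or if a joint passes its speed limit or range.

## Working session

There is one attempt and no reset: what is moved stays moved. The work goes in short steps, Python scripts to look and compute and a tool call to move; the robot and the scene stay as the last step left them, time stands still between calls to the robot, and variables do not carry over. Pictures are saved under pics/ and viewed, at most 10 in all, crops included, and the job is handed in when it is done.

Besides the shell and the picture viewer there is one more tool, called after ">>>" as name([rows], argument=value, ...), one row to a line, values as JSON. drive_tool: Moves the arm, as the interface text tells. Its arguments: {"type":"object","properties":{"plan":{"type":"array"},"force":{"type":"number"}},"required":["plan"]}

```bash
mkdir -p pics; cat > h.py <<'E'
import numpy as np, cv2
from scipy.spatial.transform import Rotation as R
from rig import bot
def cam(name, st=None):
    c=bot.get_calibration(name); K=np.array(c["camera_matrix"])
    if name=="wrist":
        T=np.eye(4);T[:3,:3]=R.from_euler('xyz',st["ee_rot"]).as_matrix();T[:3,3]=st["tool_pos"]
        T=T@np.array(c["T_tool_cam"]); return K,T[:3,:3],T[:3,3]
    o=np.array(c["orientation"])
    M=o if o.shape==(3,3) else R.from_euler('xyz',o).as_matrix()
    return K,M,np.array(c["position"])
def ray(C,uv,z):
    K,M,p=C; uv=np.atleast_2d(uv).astype(float)
    d=(M@np.linalg.inv(K)@np.c_[uv,np.ones(len(uv))].T).T
    return p+d*((z-p[2])/d[:,2])[:,None]
def cloud(C,dep):
    K,M,p=C; v,u=np.indices(dep.shape)
    P=np.stack([(u-K[0,2])/K[0,0]*dep,(v-K[1,2])/K[1,1]*dep,dep],-1)
    return P@M.T+p
E
python3 - <<'E'
from h import *
s=bot.read_state(); print(s)
for n in("scene","top"):
    c=bot.get_calibration(n);print(n,c)
    im,d=bot.grab_frame(n);cv2.imwrite(f"pics/{n}0.png",im);np.save(f"pics/{n}0.npy",d)
print(bot.get_calibration("wrist"))
E
```

```text
{'time_s': 0.0, 'q': array([ 1.04162116e+00,  2.77154075e-01, -2.78933480e-02,  1.26800592e+00,
        2.24055170e-05,  1.46739039e+00]), 'joint_vel': array([ 0.00157782, -0.00054356,  0.00063764, -0.00038763, -0.00133941,
       -0.00153391]), 'effort': array([-3.21566013e-04, -4.45511878e+01,  2.95199186e+01,  1.64527452e-02,
       -7.87945555e-05,  5.05388158e-06]), 'tool_pos': array([0.25774659, 0.56851681, 0.23014075]), 'ee_rot': array([-3.13935001e+00, -2.55258445e-04,  2.71582311e+00]), 'ft_force': array([-0.19323119, -0.3309266 ,  0.57909511]), 'moment': array([-0.07605383,  0.05449641, -0.04979458]), 'grasp_force': 0.0, 'grip_width': 0.0855181079855832}
scene {'camera_matrix': array([[514.94947391,   0.        , 280.78108133],
       [  0.        , 514.94947391, 212.63035185],
       [  0.        ,   0.        ,   1.        ]]), 'position': array([1.40548233, 0.84202263, 0.9113888 ]), 'orientation': array([-2.17444208,  0.01885177,  2.35592735])}
top {'camera_matrix': array([[412.48127488,   0.        , 277.81138754],
       [  0.        , 412.48127488, 207.34153942],
       [  0.        ,   0.        ,   1.        ]]), 'position': array([ 0.45442837, -0.03863656,  1.06103105]), 'orientation': array([-3.06803054, -0.02121356, -1.57148693])}
{'camera_matrix': array([[348.28877417,   0.        , 276.17103435],
       [  0.        , 348.28877417, 210.62589586],
       [  0.        ,   0.        ,   1.        ]]), 'T_tool_cam': array([[ 2.95329770e-04, -9.47051758e-01, -3.21080800e-01,
         8.22439653e-02],
       [ 9.99999779e-01,  4.70818283e-04, -4.68914919e-04,
        -8.01086606e-04],
       [ 5.95257410e-04, -3.21080591e-01,  9.47051688e-01,
        -1.41712443e-01],
       [ 0.00000000e+00,  0.00000000e+00,  0.00000000e+00,
         1.00000000e+00]])}
```

View pics/scene0.png

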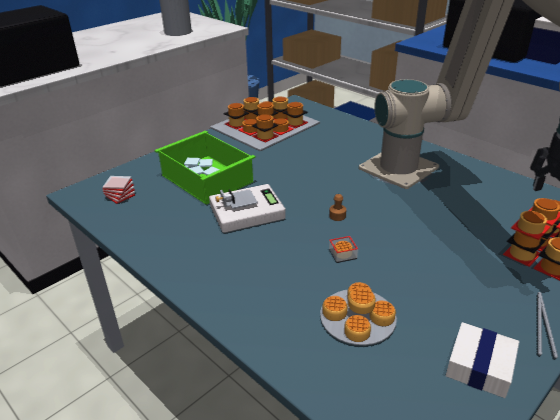

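View pics/top0.png

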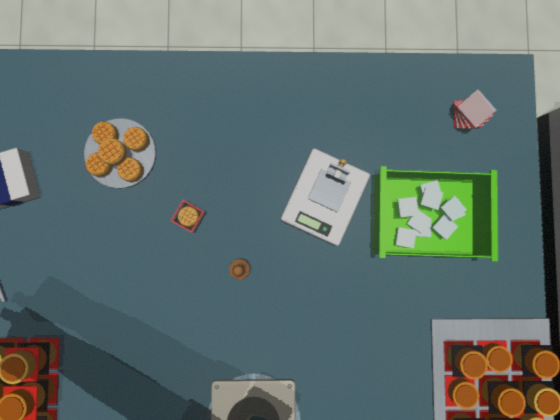

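The top view shows the box at (188,216), the press at (240,269) and the platter at (120,153). The scale is at (327,195), with its pan around (330,190), stop at about (337,175) and display at (313,223). The tub is on the right.

```bash
python3 - <<'E'
from h import *
im=cv2.imread("pics/top0.png");d=np.load("pics/top0.npy");C=cam("top")
P=cloud(C,d)
hsv=cv2.cvtColor(im,cv2.COLOR_BGR2HSV)
# box red rim
m=((((hsv[...,0]<8)|(hsv[...,0]>170))&(hsv[...,1]>110)&(hsv[...,2]>60))*255).astype(np.uint8)
r=np.zeros_like(m);r[190:245,160:215]=m[190:245,160:215]
pts=np.argwhere(r)[:,::-1]
W=ray(C,pts,0.036)
rect=cv2.minAreaRect((W[:,:2]*1000).astype(np.float32));print("box",rect)
for n,(u,v) in dict(box=(188,216),bench=(200,120),pan=(325,192),body=(345,215),press=(240,269),tubrim=(383,215)).items(): print(n,P[v,u])
# scale body by height
for nm,lo,hi in(("body",.03,.2),("pan",.053,.067)):
    k=(P[...,2]>lo)&(P[...,2]<hi);q=np.zeros_like(m);q[140:255,275:376]=k[140:255,275:376]*255
    q=cv2.morphologyEx(q,cv2.MORPH_OPEN,np.ones((3,3)))
    p=P[q>0][:,:2]*1000;print(nm,len(p),cv2.minAreaRect(p.astype(np.float32)))
# white body
w=((hsv[...,1]<60)&(hsv[...,2]>150)*1).astype(np.uint8);q=np.zeros_like(m);q[140:255,275:376]=w[140:255,275:376]*255
W=ray(C,np.argwhere(q)[:,::-1],.043);print("white",cv2.minAreaRect((W[:,:2]*1000).astype(np.float32)))
cr=cv2.resize(im[140:255,275:376],None,fx=5,fy=5,interpolation=cv2.INTER_CUBIC);cv2.imwrite("pics/cr.png",cr)
E
```

```text
box ((509.3268737792969, 164.44680786132812), (60.21261215209961, 59.836395263671875), 60.43049240112305)
box [0.50853286 0.1630722  0.03100531]
bench [0.76076445 0.14162322 0.00094102]
pan [ 0.56561142 -0.17502977  0.06294218]
body [ 0.51053755 -0.22692884  0.04324801]
press [0.38070087 0.02999457 0.07517722]
tubrim [ 0.50744835 -0.30590021  0.10005866]
body 5060 ((557.1851196289062, -178.47799682617188), (160.3525848388672, 200.12437438964844), 65.1865234375)
pan 1048 ((577.1384887695312, -187.40960693359375), (79.94998931884766, 93.91140747070312), 65.0704345703125)
white ((557.5487060546875, -178.61984252929688), (157.2997589111328, 196.8289794921875), 65.28050231933594)
```

View pics/cr.png

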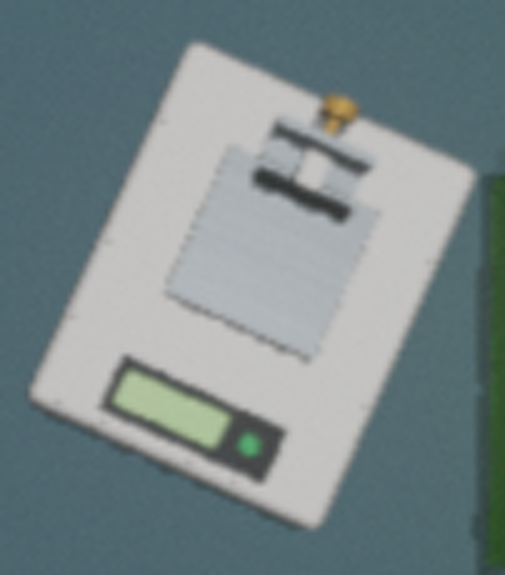

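The crop confirms the stop points to world +x/−y, with the pan yaw about −24.9°. The display is at the opposite end.

```bash
cat >> h.py <<'E'
def go(x,y,z,yawdeg):
    s=bot.read_state();M=R.from_euler('xyz',s["ee_rot"]).as_matrix()
    d=M.T@(np.array([x,y,z])-s["tool_pos"]);t=-(np.deg2rad(yawdeg)-s["ee_rot"][2]);t=(t+np.pi)%(2*np.pi)-np.pi
    print("shift",np.round(d/.5,4),"turn",round(t/.5,4),"rows",np.linalg.norm(d)/.0625)
E
python3 -c "
from h import *
go(.509,.164,.2,150.4)"
```

```text
shift [-0.7918 -0.5293  0.0614] turn 0.1816 rows 7.635099020387746
```

>>> drive_tool([
  [1,-0.792,-0.529,0.061,0.18],
  [1,-0.792,-0.529,0.061,0.18],
  [1,-0.792,-0.529,0.061,0.18],
  [1,-0.792,-0.529,0.061,0.18],
  [1,-0.792,-0.529,0.061,0.18],
  [1,-0.792,-0.529,0.061,0.18],
  [1,-0.792,-0.529,0.061,0.18],
  [1,-0.792,-0.529,0.061,0.18],
], force=20)

```text
time_s: 1.1
tool_pos: [0.5103, 0.1622, 0.2002]
ee_rot: [-3.141, -0.0, 2.624]
ft_force: [0.2, 0.9, -0.1]
grip_width: 0.0855
grasp_force: 0.0
```

>>> drive_tool([
  [1,0,0,0,0],
  [1,0,0,0,0],
])

```text
time_s: 1.35
tool_pos: [0.5089, 0.1649, 0.2004]
ee_rot: [-3.141, -0.001, 2.626]
ft_force: [-0.2, -0.5, 0.2]
grip_width: 0.0854
grasp_force: 0.0
```

```bash
python3 - <<'E'
from h import *
s=bot.read_state();print(s["time_s"],s["tool_pos"],s["ee_rot"],s["ft_force"],s["q"])
im,d=bot.grab_frame("wrist");C=cam("wrist",s);P=cloud(C,d)
cv2.imwrite("pics/w1.png",im)
hsv=cv2.cvtColor(im,cv2.COLOR_BGR2HSV)
m=((((hsv[...,0]<8)|(hsv[...,0]>170))&(hsv[...,1]>110)&(hsv[...,2]>60))*255).astype(np.uint8)
k,l,st,_=cv2.connectedComponentsWithStats(m);i=1+np.argmax(st[1:,4]);print(st[i])
W=ray(C,np.argwhere(l==i)[:,::-1],.036);print(cv2.minAreaRect((W[:,:2]*1000).astype(np.float32)),P[l==i][:,2].mean())
E
```

```text
1.35 [0.50888345 0.16490711 0.20039607] [-3.14110332e+00 -1.30698595e-03  2.62561611e+00] [-0.18679045 -0.5184244   0.20189243] [ 1.92246889e-01  1.37356460e-01 -2.65650815e-01  1.16910004e+00
  4.78515229e-04  7.08222800e-01]
[242 156  69  64 909]
((508.4820251464844, 163.94189453125), (60.30735778808594, 59.08761978149414), 60.478267669677734) 0.03355769724188721
```

View pics/w1.png

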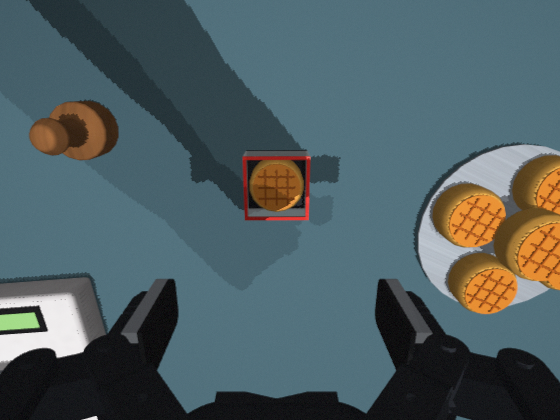

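The wrist view shows the box at (276,187), square between the fingers. The platter and press are well clear, so I'm descending.

>>> drive_tool([
  [1,0,0.001,0.12,0],
  [1,0,0.001,0.24,0],
  [1,0,0.001,0.32,0],
  [1,0,0.001,0.37,0],
  [1,0,0.001,0.392,0],
  [1,0,0.001,0.392,0],
])

```text
time_s: 2.15
tool_pos: [0.5092, 0.1659, 0.0047]
ee_rot: [-3.141, -0.001, 2.627]
ft_force: [0.7, -0.1, 0.7]
grip_width: 0.0856
grasp_force: 0.0
```

>>> drive_tool([
  [-1,0,0,0,0],
  [-1,0,0,0,0],
  [-1,0,0,0,0],
  [-1,0,0,0,0],
  [-1,0,0,0,0],
  [-1,0,0,0,0],
], force=25)

```text
time_s: 2.9
tool_pos: [0.5113, 0.1655, 0.0064]
ee_rot: [3.139, 0.002, 2.626]
ft_force: [-0.7, 0.7, 6.5]
grip_width: 0.0592
grasp_force: 29.1
```

>>> drive_tool([
  [-1,0,0,-0.05,0],
  [-1,0,0,-0.14,0],
  [-1,0,0,-0.24,0],
  [-1,0,0,-0.3,0],
  [-1,0,0,-0.3,0],
  [-1,0,0,-0.3,0],
])

```text
time_s: 3.65
tool_pos: [0.5088, 0.1649, 0.1536]
ee_rot: [-3.14, -0.001, 2.626]
ft_force: [-0.9, -0.7, -1.8]
grip_width: 0.0593
grasp_force: 28.3
```

```bash
python3 - <<'E'
from h import *
s=bot.read_state();print(s["time_s"],s["tool_pos"],s["ee_rot"],s["ft_force"],s["moment"],s["grip_width"])
im,d=bot.grab_frame("wrist");C=cam("wrist",s);P=cloud(C,d)
cv2.imwrite("pics/w2.png",im)
go(.5709-.03*.907,-.1848+.03*.421,.16,155.1)
go(.5709,-.1848,.16,155.1)
E
```

```text
3.65 [0.50877982 0.16491062 0.15361548] [-3.14035020e+00 -1.49332201e-03  2.62565763e+00] [-0.88805223 -0.7292493  -1.83476824] [-0.03344219  0.04184944  0.01541589] 0.05932620910245076
shift [-0.3941 -0.5514 -0.0138] turn -0.1627 rows 5.4228153351203305
shift [-0.4538 -0.5465 -0.014 ] turn -0.1627 rows 5.684161431787358
```

View pics/w2.png

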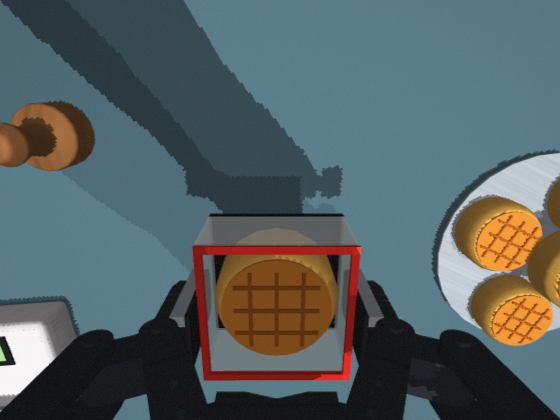

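The box is held square in the fingers, with its rim spanning (193..360, 247..380). Next I'm moving above the pan, about 10 mm behind its centre.

```bash
python3 -c "
from h import *
go(.5618,-.1806,.14,155.1)"
```

```text
shift [-0.434  -0.5481  0.0261] turn -0.1627 rows 5.596659567800908
```

>>> drive_tool([
  [-1,-0.434,-0.548,0.026,-0.163],
  [-1,-0.434,-0.548,0.026,-0.163],
  [-1,-0.434,-0.548,0.026,-0.163],
  [-1,-0.434,-0.548,0.026,-0.163],
  [-1,-0.434,-0.548,0.026,-0.163],
  [-1,-0.434,-0.548,0.026,-0.163],
  [-1,-0.434,-0.548,0.026,-0.163],
  [-1,-0.434,-0.548,0.026,-0.163],
])

```text
time_s: 4.7
tool_pos: [0.562, -0.1794, 0.1399]
ee_rot: [3.141, -0.004, 2.707]
ft_force: [-0.7, 0.6, -1.2]
grip_width: 0.0595
grasp_force: 28.2
```

>>> drive_tool([
  [-1,0,0,0,0],
  [-1,0,0,0,0],
  [-1,0,0,0,0],
])

```text
time_s: 5.08
tool_pos: [0.5635, -0.1795, 0.142]
ee_rot: [-3.142, 0.0, 2.708]
ft_force: [0.4, 0.0, -0.4]
grip_width: 0.0593
grasp_force: 28.2
```

```bash
python3 - <<'E'
from h import *
s=bot.read_state();print(s["time_s"],s["tool_pos"],s["ee_rot"],s["ft_force"],s["moment"],s["grip_width"])
go(.5618,-.1806,.08,155.1)
im,d=bot.grab_frame("wrist");C=cam("wrist",s)
cv2.imwrite("pics/w3.png",im)
im,d=bot.grab_frame("top");cv2.imwrite("pics/t3.png",cv2.resize(im[120:280,260:400],None,fx=3.7,fy=3.7))
E
```

```text
5.075 [ 0.56347446 -0.17947169  0.14198666] [-3.14158317e+00  2.18919993e-04  2.70844637e+00] [ 0.38599607  0.0060955  -0.4014741 ] [0.033688   0.00358666 0.00597759] 0.05931375229797067
shift [ 0.0021 -0.0035  0.124 ] turn 0.0029 rows 0.9923125940737536
```

View pics/w3.png

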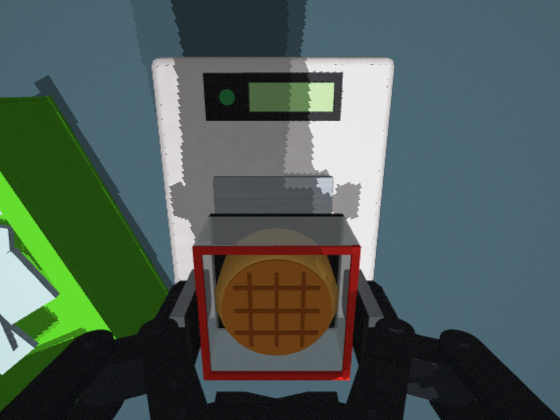

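The wrist view shows the pan's rear edge at row 177, columns 213–333 (centre 273). The box centre is at column 276.5, so it is about 2 mm off in y, which agrees with the computed shift. I'm correcting that and descending.

>>> drive_tool([
  [-1,0.002,-0.004,0.04,0.003],
  [-1,0.002,-0.004,0.08,0.003],
  [-1,0.002,-0.004,0.11,0.003],
  [-1,0.002,-0.004,0.124,0.003],
  [-1,0.002,-0.004,0.128,0.003],
  [-1,0.002,-0.004,0.128,0.003],
  [-1,0.002,-0.004,0.128,0.003],
])

```text
time_s: 6.05
tool_pos: [0.5623, -0.1819, 0.0785]
ee_rot: [-3.142, 0.001, 2.706]
ft_force: [0.1, -0.4, -1.3]
grip_width: 0.0595
grasp_force: 28.2
```

```bash
python3 - <<'E'
from h import *
s=bot.read_state();print(s["time_s"],s["tool_pos"],s["ft_force"],s["moment"])
go(.5618,-.1806,.065,155.1)
E
```

```text
6.05 [ 0.56228704 -0.18187741  0.07854362] [ 0.11104489 -0.43138693 -1.33300143] [-0.07302118 -0.01196468  0.02488052]
shift [0.002  0.0019 0.0271] turn -0.0024 rows 0.21779905878563557
```

>>> drive_tool([
  [-1,0,0,0.006,0],
  [-1,0,0,0.012,0],
  [-1,0,0,0.016,0],
  [-1,0,0,0.018,0],
  [-1,0,0,0.018,0],
])

```text
time_s: 6.68
tool_pos: [0.5616, -0.1816, 0.0687]
ee_rot: [-3.142, -0.0, 2.706]
ft_force: [0.2, -0.1, -0.1]
grip_width: 0.0594
grasp_force: 28.2
```

>>> drive_tool([
  [-1,0,0,0.002,0],
  [-1,0,0,0.002,0],
])

```text
time_s: 6.92
tool_pos: [0.5617, -0.1816, 0.0678]
ee_rot: [3.142, -0.0, 2.706]
ft_force: [-0.1, 0.8, -1.4]
grip_width: 0.0595
grasp_force: 28.2
```

>>> drive_tool([
  [-1,0,0,0.002,0],
  [-1,0,0,0.002,0],
])

```text
time_s: 7.18
tool_pos: [0.5616, -0.1816, 0.0667]
ee_rot: [-3.142, -0.0, 2.706]
ft_force: [-0.4, 0.6, -0.4]
grip_width: 0.0595
grasp_force: 28.2
```

>>> drive_tool([
  [-1,0,0,0.002,0],
  [-1,0,0,0.002,0],
])

```text
time_s: 7.42
tool_pos: [0.5617, -0.1816, 0.066]
ee_rot: [3.142, 0.0, 2.706]
ft_force: [-1.4, 0.1, -0.4]
grip_width: 0.0597
grasp_force: 28.5
```

>>> drive_tool([
  [-1,0,0,0.001,0],
  [-1,0,0,0.001,0],
  [-1,0,0,0.001,0],
])

```text
time_s: 7.8
tool_pos: [0.5617, -0.1816, 0.0655]
ee_rot: [3.142, 0.0, 2.706]
ft_force: [-1.2, 0.5, 1.4]
grip_width: 0.0592
grasp_force: 28.6
```

>>> drive_tool([
  [-1,0,0,0.001,0],
  [-1,0,0,0.001,0],
])

```text
time_s: 8.05
tool_pos: [0.5617, -0.1816, 0.065]
ee_rot: [-3.142, 0.0, 2.706]
ft_force: [-1.9, 0.2, 3.0]
grip_width: 0.0596
grasp_force: 28.8
```

>>> drive_tool([
  [-1,0,0,0,0],
])

```text
time_s: 8.18
tool_pos: [0.5617, -0.1816, 0.065]
ee_rot: [-3.142, 0.0, 2.706]
ft_force: [-1.1, 0.8, 3.6]
grip_width: 0.0595
grasp_force: 28.8
```

```bash
python3 - <<'E'
from h import *
C=cam("top");im=cv2.imread("pics/top0.png");g=cv2.cvtColor(im,cv2.COLOR_BGR2GRAY)
a=np.deg2rad(-24.9);o=np.array([.5709,-.1848])
# sample gray along pan x at several y on plane z=.084 and z=.064
K,M,p=C
for z in(.084,.064):
  row=[]
  for x in np.arange(.014,.046,.002):
    v=[]
    for y in np.arange(-.018,.019,.003):
        w=np.array([*(o+[x*np.cos(a)-y*np.sin(a),x*np.sin(a)+y*np.cos(a)]),z]);c=K@(M.T@(w-p));c/=c[2]
        v.append(cv2.getRectSubPix(g,(1,1),(float(c[0]),float(c[1])))[0,0])
    row.append((int(x*1000),int(np.mean(v))))
  print(z,row)
E
```

```text
0.084 [(14, 175), (16, 174), (18, 174), (20, 165), (22, 136), (24, 93), (26, 63), (28, 60), (30, 78), (32, 123), (34, 159), (36, 168), (38, 173), (40, 177), (42, 178), (44, 176)]
0.064 [(14, 174), (16, 175), (18, 175), (20, 174), (22, 174), (24, 165), (26, 133), (28, 90), (30, 63), (32, 59), (34, 79), (36, 122), (38, 158), (40, 167), (42, 173), (44, 177)]
```

>>> drive_tool([
  [-1,0,0,-0.0014,0],
  [-1,0,0.001,-0.0014,0],
  [-1,0,0.001,-0.0014,0],
], force=20)

```text
time_s: 8.55
tool_pos: [0.5618, -0.1815, 0.0654]
ee_rot: [-3.141, 0.0, 2.706]
ft_force: [-1.4, -1.8, 1.7]
grip_width: 0.0593
grasp_force: 28.6
```

The stop face looks to be 25–27 mm ahead of the pan centre, so the gap is about 5–6 mm. I'm closing 3.5 mm of it gently.

>>> drive_tool([
  [-1,-0.001,0,0,0],
  [-1,-0.002,0,0,0],
  [-1,-0.003,0,0,0],
  [-1,-0.004,0,0,0],
  [-1,-0.005,0,0,0],
  [-1,-0.006,0,0,0],
  [-1,-0.007,0,0,0],
  [-1,-0.007,0,0,0],
])

```text
time_s: 9.55
tool_pos: [0.5652, -0.1826, 0.0655]
ee_rot: [3.141, 0.0, 2.706]
ft_force: [-0.9, 1.3, 2.6]
grip_width: 0.0596
grasp_force: 28.6
```

```bash
cat > f.py <<'E'
from h import *
s=bot.read_state();f=s["ft_force"];a=np.deg2rad(-24.9);d=s["tool_pos"][:2]-[.5709,-.1848];c,n=np.cos(a),np.sin(a)
print(s["time_s"],"pan xy mm",1000*(d@[c,n]),1000*(d@[-n,c]),"Fx,Fy,Fz",f[:2]@[c,n],f[:2]@[-n,c],f[2])
E
python3 f.py
```

```text
9.55 pan xy mm -6.0880571748652805 -0.37101921673771804 Fx,Fy,Fz -1.314597774775045 0.7827480345224624 2.590976904358627
```

>>> drive_tool([
  [-1,-0.0005,0,0,0],
  [-1,-0.001,0,0,0],
  [-1,-0.001,0,0,0],
])

```text
time_s: 9.93
tool_pos: [0.5655, -0.1828, 0.0655]
ee_rot: [3.142, -0.0, 2.706]
ft_force: [-1.8, -0.2, 1.4]
grip_width: 0.0593
grasp_force: 28.6
```

```bash
python3 f.py
```

```text
9.925 pan xy mm -5.712618880901027 -0.49702447489896573 Fx,Fy,Fz -1.5498925966922898 -0.9912478870875262 1.3958199103867557
```

>>> drive_tool([
  [-1,-0.0005,0,0,0],
  [-1,-0.001,0,0,0],
  [-1,-0.001,0,0,0],
])

```text
time_s: 10.3
tool_pos: [0.566, -0.1831, 0.0655]
ee_rot: [-3.141, 0.0, 2.706]
ft_force: [-2.7, 1.0, 1.9]
grip_width: 0.0593
grasp_force: 28.6
```

>>> drive_tool([
  [-1,-0.0004,0,0,0],
  [-1,-0.0004,0,0,0],
])

```text
time_s: 10.55
tool_pos: [0.5661, -0.1832, 0.0655]
ee_rot: [-3.141, -0.0, 2.706]
ft_force: [-1.8, -0.1, 2.0]
grip_width: 0.0596
grasp_force: 28.6
```

>>> drive_tool([
  [-1,-0.0005,0,0,0],
  [-1,-0.0005,0,0,0],
])

```text
time_s: 10.8
tool_pos: [0.5664, -0.1833, 0.0655]
ee_rot: [-3.141, 0.0, 2.706]
ft_force: [-1.3, 0.8, 1.8]
grip_width: 0.0595
grasp_force: 28.6
```

>>> drive_tool([
  [-1,-0.0005,0,0,0],
  [-1,-0.0005,0,0,0],
])

```text
time_s: 11.05
tool_pos: [0.5666, -0.1834, 0.0655]
ee_rot: [-3.142, 0.0, 2.706]
ft_force: [-2.4, 0.7, 1.5]
grip_width: 0.0593
grasp_force: 28.6
```

>>> drive_tool([
  [-1,-0.0005,0,0,0],
  [-1,-0.0005,0,0,0],
])

```text
time_s: 11.3
tool_pos: [0.5668, -0.1835, 0.0655]
ee_rot: [-3.142, 0.0, 2.706]
ft_force: [-2.2, 0.4, 1.6]
grip_width: 0.0592
grasp_force: 28.6
```

>>> drive_tool([
  [-1,-0.0005,0,0,0],
  [-1,-0.0005,0,0,0],
])

```text
time_s: 11.55
tool_pos: [0.5671, -0.1836, 0.0655]
ee_rot: [-3.142, 0.0, 2.706]
ft_force: [-1.1, 0.5, 2.5]
grip_width: 0.0594
grasp_force: 28.6
```

>>> drive_tool([
  [-1,-0.0005,0,0,0],
  [-1,-0.001,0,0,0],
  [-1,-0.001,0,0,0],
])

```text
time_s: 11.92
tool_pos: [0.5676, -0.1838, 0.0655]
ee_rot: [3.142, 0.0, 2.706]
ft_force: [-1.4, 0.2, 1.9]
grip_width: 0.0596
grasp_force: 28.6
```

>>> drive_tool([
  [-1,-0.0005,0,0,0],
  [-1,-0.001,0,0,0],
  [-1,-0.001,0,0,0],
])

```text
time_s: 12.3
tool_pos: [0.568, -0.184, 0.0655]
ee_rot: [3.142, 0.0, 2.706]
ft_force: [-2.0, 0.6, 0.9]
grip_width: 0.0592
grasp_force: 28.6
```

>>> drive_tool([
  [-1,-0.0005,0,0,0],
  [-1,-0.001,0,0,0],
  [-1,-0.001,0,0,0],
])

```text
time_s: 12.68
tool_pos: [0.5685, -0.1842, 0.0655]
ee_rot: [3.142, 0.0, 2.706]
ft_force: [-1.8, -0.5, 1.3]
grip_width: 0.0599
grasp_force: 28.6
```

>>> drive_tool([
  [-1,-0.0005,0,0,0],
  [-1,-0.001,0,0,0],
  [-1,-0.001,0,0,0],
])

```text
time_s: 13.05
tool_pos: [0.5689, -0.1845, 0.0655]
ee_rot: [-3.142, 0.0, 2.706]
ft_force: [-1.6, 1.5, 1.1]
grip_width: 0.0598
grasp_force: 28.6
```

>>> drive_tool([
  [-1,-0.0005,0,0,0],
  [-1,-0.001,0,0,0],
  [-1,-0.001,0,0,0],
])

```text
time_s: 13.42
tool_pos: [0.5693, -0.1846, 0.0655]
ee_rot: [-3.142, -0.0, 2.706]
ft_force: [-1.5, -0.4, 1.6]
grip_width: 0.0594
grasp_force: 28.6
```

>>> drive_tool([
  [-1,-0.0005,0,0,0],
  [-1,-0.001,0,0,0],
  [-1,-0.001,0,0,0],
])

```text
time_s: 13.8
tool_pos: [0.5695, -0.1847, 0.0654]
ee_rot: [-3.142, -0.001, 2.706]
ft_force: [-2.2, 0.3, 2.2]
grip_width: 0.0595
grasp_force: 28.6
```

```bash
python3 f.py; python3 - <<'E'
from h import *
im,d=bot.grab_frame("scene");cv2.imwrite("pics/s4.png",cv2.resize(im[160:240,190:300],None,fx=7,fy=7,interpolation=cv2.INTER_CUBIC))
E
```

```text
13.8 pan xy mm -1.32405207269208 -0.48969138472751017 Fx,Fy,Fz -2.1599025529689717 -0.6259423890992667 2.1803510110732183
```

View pics/s4.png

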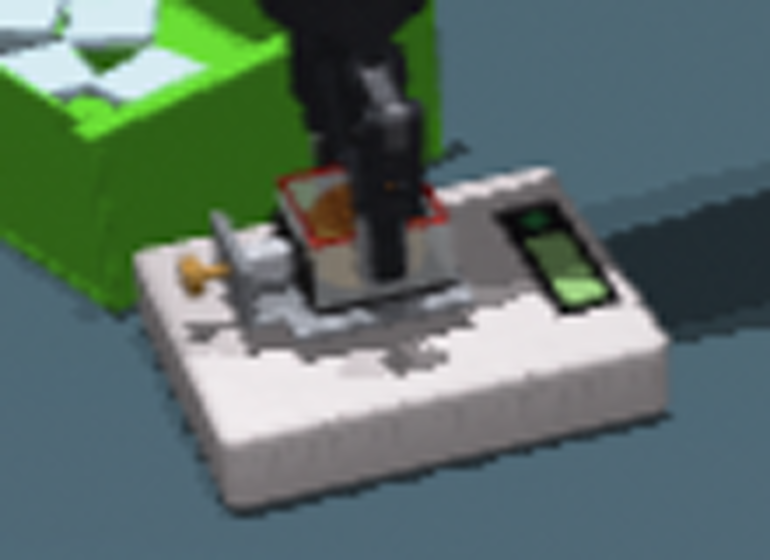

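The view shows the box on the pan, with its front face at (300,250) touching or nearly touching the stop pad. The last step also fell short, so contact is starting.

>>> drive_tool([
  [-1,-0.0004,0,0,0],
  [-1,-0.0004,0,0,0],
])

```text
time_s: 14.1
tool_pos: [0.5695, -0.1847, 0.0654]
ee_rot: [-3.142, -0.001, 2.706]
ft_force: [-3.4, 0.2, 3.1]
grip_width: 0.0596
grasp_force: 28.6
```

```bash
python3 f.py
```

```text
14.1 pan xy mm -1.289795876822727 -0.5133938101694531 Fx,Fy,Fz -3.169632288782216 -1.2772113553948699 3.051618114927072
```

>>> drive_tool([
  [-1,-0.0005,0,-0.0004,0],
  [-1,-0.0005,0,-0.0004,0],
])

```text
time_s: 14.35
tool_pos: [0.5696, -0.1848, 0.0654]
ee_rot: [-3.142, -0.001, 2.706]
ft_force: [-4.4, 1.3, 2.3]
grip_width: 0.0593
grasp_force: 28.6
```

```bash
python3 f.py
```

```text
14.35 pan xy mm -1.1823406042550382 -0.5181504380016401 Fx,Fy,Fz -4.52004002832712 -0.6580738710023154 2.3168099982693553
```

>>> drive_tool([
  [-1,-0.0006,0,-0.0002,0],
  [-1,-0.001,0,-0.0004,0],
  [-1,-0.001,0,-0.0004,0],
])

```text
time_s: 14.72
tool_pos: [0.5697, -0.1848, 0.0654]
ee_rot: [-3.142, -0.002, 2.706]
ft_force: [-4.1, 1.3, 2.2]
grip_width: 0.0596
grasp_force: 28.6
```

```bash
python3 f.py
```

```text
14.725 pan xy mm -1.130215235146924 -0.4697108975245239 Fx,Fy,Fz -4.263223572218608 -0.5227858127226738 2.188051843438006
```

>>> drive_tool([
  [-1,-0.0005,0,0,0],
  [-1,-0.001,0,0,0],
  [-1,-0.001,0,0,0],
])

```text
time_s: 15.1
tool_pos: [0.5697, -0.1848, 0.0654]
ee_rot: [-3.142, -0.003, 2.706]
ft_force: [-5.0, 1.8, 3.0]
grip_width: 0.0596
grasp_force: 28.6
```

```bash
python3 f.py
```

```text
15.1 pan xy mm -1.0710928007696447 -0.49574349480250635 Fx,Fy,Fz -5.257988871808987 -0.47125974766450185 2.953812190817113
```

>>> drive_tool([
  [-1,-0.001,0,-0.0004,0],
  [-1,-0.002,0,-0.0008,0],
  [-1,-0.002,0,-0.0008,0],
])

```text
time_s: 15.48
tool_pos: [0.5698, -0.1848, 0.0654]
ee_rot: [-3.141, -0.005, 2.706]
ft_force: [-7.0, 3.1, 2.0]
grip_width: 0.0595
grasp_force: 28.7
```

```bash
python3 f.py
```

```text
15.475 pan xy mm -0.9883412708551874 -0.48195121212122016 Fx,Fy,Fz -7.662067710394146 -0.14246049770755764 2.042645213014656
```

>>> drive_tool([
  [-1,-0.0005,0,-0.0002,0],
  [-1,-0.0005,0,-0.0002,0],
  [-1,-0.0005,0,-0.0002,0],
  [-1,-0.0005,0,-0.0002,0],
  [-1,-0.0005,0,-0.0002,0],
  [-1,-0.0005,0,-0.0002,0],
])

```text
time_s: 16.23
tool_pos: [0.5698, -0.1848, 0.0654]
ee_rot: [-3.141, -0.005, 2.706]
ft_force: [-7.4, 3.5, 1.2]
grip_width: 0.0596
grasp_force: 28.7
```

```bash
python3 f.py
```

```text
16.225 pan xy mm -0.9919159671507771 -0.490084579412581 Fx,Fy,Fz -8.210281866337548 0.07678144993294503 1.2199893097032783
```

>>> drive_tool([
  [-1,0,0,0,0],
  [-1,0,0,0,0],
  [-1,0.0015,0,0,0],
  [-1,0.003,0,0.0005,0],
  [-1,0.0045,0,0.001,0],
  [-1,0.005,0,0.001,0],
  [-1,0.005,0,0.001,0],
])

```text
time_s: 17.1
tool_pos: [0.5697, -0.1848, 0.0658]
ee_rot: [-3.142, -0.001, 2.706]
ft_force: [-3.3, 1.4, 1.2]
grip_width: 0.0597
grasp_force: 28.6
```

```bash
python3 f.py
```

```text
17.1 pan xy mm -1.0716800866081981 -0.5026317097484335 Fx,Fy,Fz -3.632278726230733 -0.11330351284403287 1.2196329645568933
```

Now I'm opening the gripper, partly at first and then fully.

>>> drive_tool([
  [0.5,0.0005,0,0,0],
  [0.6,0.0005,0,0,0],
  [0.8,0.0005,0,0,0],
  [1,0.0005,0,0,0],
  [1,0.0005,0,0,0],
  [1,0.0005,0,0,0],
  [1,0.0005,0,0,0],
])

```text
time_s: 17.98
tool_pos: [0.5697, -0.1848, 0.0659]
ee_rot: [-3.142, -0.0, 2.706]
ft_force: [0.1, -0.2, 0.2]
grip_width: 0.0854
grasp_force: 0.0
```

```bash
python3 f.py
```

```text
17.975 pan xy mm -1.0922501450876032 -0.5039493544221167 Fx,Fy,Fz 0.21571422016429512 -0.13045643342257587 0.16700494038988264
```

Released and free of contact. I'm going straight up, then back, and taking another look.

>>> drive_tool([
  [1,0,0,-0.03,0],
  [1,0,0,-0.1,0],
  [1,0,0,-0.2,0],
  [1,0,0,-0.3,0],
  [1,0.2,0,-0.3,0],
  [1,0.3,0,-0.3,0],
  [1,0.3,0,-0.3,0],
  [1,0.3,0,-0.3,0],
])

```text
time_s: 18.98
tool_pos: [0.4325, -0.1208, 0.217]
ee_rot: [3.142, 0.001, 2.706]
ft_force: [0.6, -0.6, 0.6]
grip_width: 0.0853
grasp_force: 0.0
```

```bash
python3 - <<'E'
from h import *
s=bot.read_state();print(s["time_s"],s["tool_pos"])
a=np.deg2rad(-24.9);o=np.array([.5709,-.1848]);c,n=np.cos(a),np.sin(a)
for nm in("top","scene"):
    im,d=bot.grab_frame(nm);cv2.imwrite(f"pics/{nm}5.png",im);C=cam(nm)
    hsv=cv2.cvtColor(im,cv2.COLOR_BGR2HSV)
    m=((((hsv[...,0]<8)|(hsv[...,0]>170))&(hsv[...,1]>110)&(hsv[...,2]>60))*255).astype(np.uint8)
    v,u=np.nonzero(m);W=ray(C,np.c_[u,v],.0957)
    W=W[np.linalg.norm(W[:,:2]-o,axis=1)<.06]
    if len(W)<30: print(nm,"few");continue
    r=cv2.minAreaRect((W[:,:2]*1000).astype(np.float32));e=np.array(r[0])/1000-o
    print(nm,r,"pan mm",1000*e@[c,n],1000*e@[-n,c])
im=cv2.imread("pics/top5.png");cv2.imwrite("pics/cr5.png",cv2.resize(im[140:255,275:376],None,fx=5,fy=5,interpolation=cv2.INTER_CUBIC))
E
```

```text
18.975 [ 0.43246456 -0.1207522   0.21697339]
top ((568.4392700195312, -183.6028289794922), (58.143245697021484, 60.79597854614258), 65.45723724365234) pan mm -2.736042273931236 0.04983135943038472
scene ((568.1888427734375, -184.49810791015625), (61.715797424316406, 61.52452850341797), 64.3047866821289) pan mm -2.5862463157530953 -0.8676648749981675
```

View pics/cr5.png

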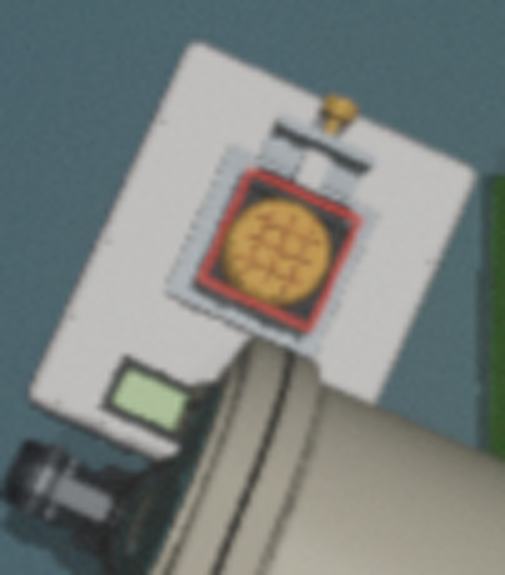

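The box stands square and centred on the pan against the stop, about −2.6 mm in x, within 1 mm in y and under 1° off square. The robot is clear of it, so I'm handing in.

```bash
python3 -c "
from rig import bot
print(bot.close_job())"
```

```text
the job is handed in; nothing more can be done
None
```

The boxed mooncake stands flat on the scale pan against the stop, about 2.6 mm off centre in x, within 1 mm in y and under 1° off square. It was pressed there for about 1 s at roughly 6–8 N by the wrist reading, then released. The arm touched nothing else, and the job was handed in at about 19 s; no verdict was returned.

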